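Hang the bag sealer's guard door on its lift-off hinges and shut it

ROBOT

A 6-joint arm with a two-finger parallel gripper is mounted at the origin on the work surface. World frame = base frame: x ahead of the robot, y to its left, z up, the work surface at z = 0. Lengths are in m, angles in rad, forces in N, time in s.
With the tool pointing down it reaches from about 0.275 to 0.75 m from the base axis. Payload 10.2 kg.
Tool frame: the origin (TCP) lies between the finger pads; the fingertips stand 8 mm ahead of it and the grasp point (between the pads) lies 11 mm behind it; z points along the fingers, y is the line along which they close (so a half turn about z gives the same grasp; the last joint's range is limited). The gripper opens to 88 mm and grips with 3 to 60 N. Pads are 18 mm wide; open, the fingers measure 123 mm over their backs; the gripper's body (75 mm by 187 mm) begins 45 mm behind the grasp point.
Start: joints at [-1.385, 0.313, 1.498, -0, 1.331, -0.223], TCP at [0.209, -0.482, 0.247] pointing down, gripper open.
Joint ranges: [-2.94, 2.94], [-0.97, 2.17], [0.19, 2.56], [-1.23, 4.37], [0.02, 3.11], [-2.88, 2.88]. Speed limits (rad/s): [2.39, 2.39, 3.01, 3.14, 3.14, 3.14].

INTERFACE

Orientations are given as a unit quaternion [x, y, z, w].
In Python, from workcell import arm, eoat, kinematics, telemetry, eyes, workorder gives the robot as it stands. Calls block until the motion is done:
- arm.move_pose(position, orientation): joint-space move of the TCP to a pose.
- arm.move_straight(position, rotation=None, v=0.15, force_limit=None): straight line of the TCP; rotation=None keeps the orientation; v is the mean speed in m/s. With force_limit (N) it stops when the force on the tool has changed by that much, and returns True; else False.
- arm.move_j(angles): joint-space move.
- eoat.gripper_to(opening): finger opening in m; the grip force is fixed at half the most; returns when the fingers have stopped.
- arm.pause(seconds).
- kinematics.ik(position, orientation): joint angles nearest the present ones, or None.
- telemetry.state(): the state.
- eyes.camera(name): name is "scene" or "side" or "wrist"; returns (picture, depth): 400x640x3 uint8, red, green, blue; 400x640 float32, m along the optical axis (not along the pixel's ray), 0 where there is no reading.
- eyes.camera_model(name): a dict with "mtx" (3x3 intrinsics, pixels), "D" ([k1, k2, p1, p2, k3] as OpenCV has them; the pictures are not rectified), "rvec" (rotation vector, rad) and "tvec" (3), from world to camera coordinates, as OpenCV has them; the wrist camera has in their place "hand_eye" (4x4, takes a point from camera to tool coordinates, whose origin is the TCP and whose axes are the flange's). Camera axes: x right, y down, z forward; pixel columns grow to the right and rows downward; lengths in m; the calibration is good to about 2 mm. A picture is of the moment at which its call begins: read the wrist's pose just before it. camera_model takes no time and is no camera call.
A pose or a line that the arm cannot do raises arm.PlanningError and nothing moves.
- workorder.job_done(): hands the job in; it is judged then, once.
The state is a dict: "t": time; "qpos": joint angles; "joint_vel": joint speeds; "tau": joint torques, N m; "position": TCP position; "tool_rot": TCP orientation; "wrist_force": force on the tool from outside, world axes, zero at the start; "wrist_torque": the same for the moment, N m; "grip_width": finger opening in m; "finger_force": force on a finger pad.
Only numpy, scipy, OpenCV 4.12 (cv2) and the standard library are available. Lean on these libraries where they do the work, as an engineer would, in place of code of your own. Each camera call takes 0.05 s, during which the arm holds its last target. There are 200 camera calls.

TASK

The bag sealer's yellow guard door is parked in the stand. Lift it out, lower both of its hinge knuckles together onto the sealer's two hinge pins with the door standing open about square to the front, without dropping it, until it is fully seated, and let go. Then push the door fully shut past its roller catch, leave it there, and do not disturb the goods around.

Things in the scene. Friction and masses are not known exactly. Their poses are not given: they have to be found in the camera images.
- sealer: Bag sealing machine, grey with a blue hood, fixed; 240 (x) by 160 (y) by 270 mm high. Origin: centre of its underside. Its open front looks along its own -y (front face at y = -80 mm). The hinge pins are at the -x end of that front; two rubber stop pads near the +x end. Shut, the door's axes are parallel to the sealer's; the door opens about the pins towards the sealer's -y.
- pin_upper (a point): Foot of the upper upright brass hinge pin, on its bracket's top, where the upper knuckle comes to rest; 190 mm above the table, 20 mm out from the front face (sealer x = -105, y = -100 mm), axes as the sealer's. Pin 10 mm thick, 24 mm tall, the upper 8 mm tapering to a 3 mm tip. Bracket dark, 12 mm thick, reaching 9 mm beyond the pin's axis.
- pin_lower (a point): Foot of the lower hinge pin, the same in form, 120 mm straight below the upper one, 70 mm above the table. The upper bracket overhangs it: a door brought straight down from high up strikes that bracket with its lower knuckle, so bring the door in sideways with the knuckles 5 to 30 mm above the pin tips, then lower.
- door_stop (a point): Middle between the outer faces of the two black rubber stop pads (one 60 mm above, one 60 mm below this point) on the sealer's front, 177 mm from the hinge axis along the sealer's +x and 14 mm out from the face; the shut door's inner face rests on them. Just beyond the free edge of the shut door a sprung brass roller on a dark block, at this height, gives way and snaps over the edge in the last 15 mm: pushing past it takes under 4 N at the edge.
- door_center (a point): Centre (half-way up) of the loose guard door: yellow frame, clear window, 176 (x) by 12 (y) by 200 mm high (z), 0.3 to 0.6 kg, centre of mass within 10 mm of here. Axes: z up, +x from hinge edge to free edge, -y out of the outer face. Top rail plain, 12 mm thick, 40 mm deep: grip it from above. Black pull handle 30 mm out of the outer face near the free edge, 39 mm below to 29 mm above here.
- knuckle_upper (a point): Centre of the lower mouth of the upper steel knuckle (a tube 21 mm outside, 13 mm bore, 20 mm tall, open at both ends) on the door's hinge edge: x = -102, y = 0, z = +45 mm from the door's centre, axes as the door's. Seated, this point lies at the foot of the upper pin.
- knuckle_lower (a point): The same point of the lower knuckle, 120 mm below the upper one: x = -102, y = 0, z = -75 mm from the door's centre.
- door_edge (a point): Middle of the door's free edge, 190 mm from the knuckle axis, half-way up; axes as the door's. Once hung, the door turns freely on the pins with slight friction and stays about where it is left, sagging up to 0.03 rad in its play; a light push of a few newtons near this edge moves it.
- stand: Dark steel parking stand, fixed, 160 (x) by 100 (y) mm, in which the door stands upright at the start: base 12 mm thick and two black walls along x, up to 57 mm above the table, with a 15 mm slot between them. The door's lower edge rests 12 mm above the table. Origin: centre of its underside; the slot runs along its x.
- can_red: Food can with a red label, 66 mm across, 110 mm high; loose, a bystander to leave alone. Origin: centre of its underside.
- can_green: Food can with a green label, 74 mm across, 100 mm high; loose, a bystander to leave alone. Origin: centre of its underside.
- jar: Amber glass jar with a white cap, 72 mm across, 120 mm high; loose, a bystander to leave alone. Origin: centre of its underside.
- carton: Red food carton, 60 by 120 by 150 mm high; loose, a bystander to leave alone. Origin: centre of its underside.
- tape_roll: Cardboard-coloured roll lying flat, 100 mm across, 45 mm high; loose, a bystander to leave alone. Origin: centre of its underside.
- spray: Blue spray-cleaner bottle, 60 mm across, 170 mm high; loose, a bystander to leave alone. Origin: centre of its underside.
Not all that is in view belongs to the job. There is more than one size of the part that bears door_center; the job needs the middle-sized.

How it is judged:
By the outcome, as a careful person would: the job done as asked, in the order asked, and still so for the second after the job is handed in, with the robot touching nothing.
It also fails if it takes over 61 s, if anything falls off the work surface, if the arm or the gripper's body presses on something with over 40 N, if the wrist force passes 120 N, or if a joint passes its speed limit or range.

## Working session

There is one attempt and no reset: what is moved stays moved. The work goes in short steps, each a Python script; the robot and the scene stay as the last script left them, time stands still between calls to the robot, and variables do not carry over. Pictures are saved under pics/ and viewed, at most 10 in all, crops included, and the job is handed in when it is done.

```bash
mkdir -p pics; ls; cat > h.py <<'E'
import numpy as np,cv2
from workcell import arm,eoat,kinematics,telemetry,eyes,workorder
from scipy.spatial.transform import Rotation as R
def save(n,im): cv2.imwrite('pics/'+n,im[:,:,::-1])
def cloud(name):
    st=telemetry.state(); im,d=eyes.camera(name); m=eyes.camera_model(name)
    h,w=d.shape; u,v=np.meshgrid(np.arange(w),np.arange(h))
    p=cv2.undistortPoints(np.stack([u.ravel(),v.ravel()],1).astype(np.float64)[:,None],m['mtx'],np.array(m['D']))[:,0]
    c=np.c_[p,np.ones(len(p))]*d.reshape(-1,1)
    if 'hand_eye' in m:
        H=np.array(m['hand_eye']); T=c@H[:3,:3].T+H[:3,3]
        P=T@R.from_quat(st['tool_rot']).as_matrix().T+np.array(st['position'])
    else:
        Rm=cv2.Rodrigues(np.array(m['rvec'],float))[0]; P=(c-np.array(m['tvec']).ravel())@Rm
    P[d.ravel()==0]=np.nan
    return im,P.reshape(h,w,3)
E
python3 - <<'E'
from h import *
for n in('scene','side'):
    im,P=cloud(n); save(n+'0.png',im); np.savez(n+'0.npz',im=im,P=P)
    m=eyes.camera_model(n); Rm=cv2.Rodrigues(np.array(m['rvec'],float))[0]; print(n,-Rm.T@np.array(m['tvec']).ravel(), Rm[2], m['mtx'])
print(telemetry.state())
E
```

```text
pics
scene [ 1.62116522 -1.06308858  1.13188616] [-0.61903988  0.57376178 -0.53627143] [[491.40339238   0.         319.46743067]
 [  0.         491.40339238 190.17156961]
 [  0.           0.           1.        ]]
side [ 0.3113926  -1.04611832  0.95146872] [ 0.14835395  0.7692211  -0.62152233] [[463.14161194   0.         323.10686587]
 [  0.         463.14161194 201.10453344]
 [  0.           0.           1.        ]]
{'t': 0.1, 'qpos': array([-1.38542354e+00,  3.13419675e-01,  1.49834106e+00,  1.39699124e-05,
        1.33101799e+00, -2.23386361e-01]), 'joint_vel': array([-0.00129691, -0.00086399, -0.00188839, -0.00225947, -0.00149465,
        0.00014309]), 'tau': array([ 2.32152437e-03, -4.02811074e+01, -2.52646190e+01,  6.95736241e-02,
        3.42194200e-02, -4.39943165e-05]), 'position': array([ 0.20863155, -0.48153933,  0.24621273]), 'tool_rot': array([ 9.79187259e-01,  2.02958024e-01,  1.80538724e-05, -5.92796398e-04]), 'wrist_force': array([-0.34359583, -0.42375169,  0.2461088 ]), 'wrist_torque': array([ 0.02544175, -0.02884897,  0.02845046]), 'finger_force': 0.0, 'grip_width': 0.08818391516565562}
```

View pics/scene0.png

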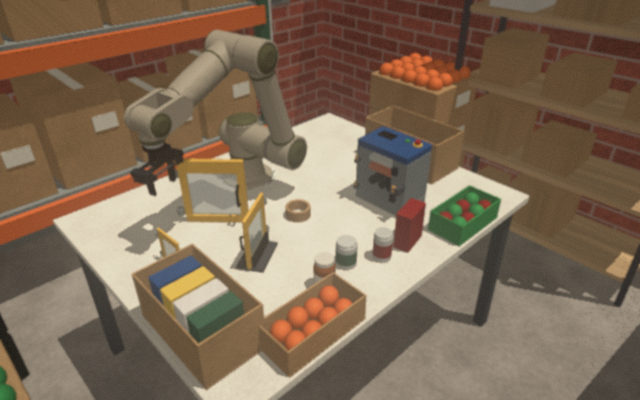

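View pics/side0.png

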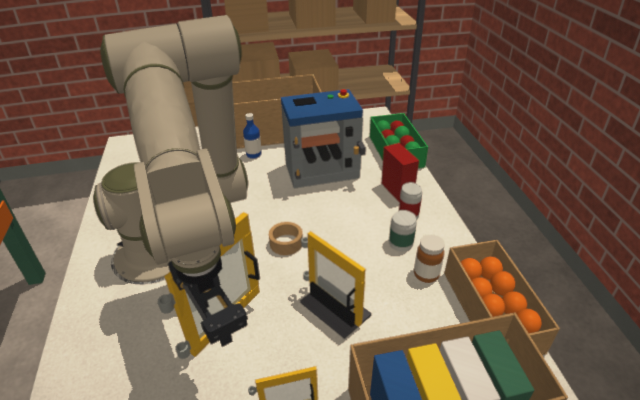

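The scene picture shows three yellow doors: a big one at scene (213,190) / side (215,285), a middle one in the dark stand at scene (257,230) / side (335,280), and a small one at scene (168,242) / side (288,385). The one in the stand is middle-sized and fits the description. The sealer is at side (322,137), with its brass pins at the left end near (292,130) and (296,172) and its roller near (358,150). Next I'll measure and confirm with a crop.

```bash
python3 - <<'E'
from h import *
for n,box in(('scene',(235,190,285,275)),('side',(285,225,375,335))):
    z=np.load(n+'0.npz'); im,P=z['im'],z['P']
    hsv=cv2.cvtColor(im,cv2.COLOR_RGB2HSV); y=cv2.inRange(hsv,(15,130,90),(32,255,255))>0
    M=np.zeros_like(y); M[box[1]:box[3],box[0]:box[2]]=1; m=y&M
    p=P[m]; p=p[~np.isnan(p).any(1)]; print(n,len(p),np.percentile(p,[2,50,98],axis=0).round(3))
    q=p[(p[:,2]>.05)&(p[:,2]<.23)]; c=np.median(q[:,:2],0)
    l=cv2.fitLine(q[:,:2].astype(np.float32),cv2.DIST_HUBER,0,.01,.01).ravel(); print('line',l,'ang',np.degrees(np.arctan2(l[1],l[0])))
    s=(q[:,:2]-l[2:])@l[:2]; print('ext',np.percentile(s,[0.5,1,99,99.5])); t=q[q[:,2]>.19]; s=(t[:,:2]-l[2:])@l[:2];print('top',np.percentile(s,[1,99]),np.percentile(p[:,2],[95,98,99.5]))
    b=cv2.inRange(hsv,(100,120,50),(125,255,255))>0
    g=b&(P[...,2]>.24)&(P[...,2]<.30)&(P[...,1]>-.3)&(P[...,0]>.2); ys,xs=np.nonzero(g); q=P[g]; q=q[q[:,2]>.262]
    print('hood',xs.min(),xs.max(),ys.min(),ys.max(),np.percentile(q,[1,50,99],axis=0).round(3)); r=cv2.minAreaRect(q[:,:2].astype(np.float32)); print(r)
    if n=='side':
        a=im[215:345,270:390]; b2=im[75:195,265:385]
        save('crop1.png',np.hstack([cv2.resize(a[:120],(400,400),interpolation=2),cv2.resize(b2,(400,400),interpolation=2)]))
E
```

```text
scene 619 [[ 0.266 -0.383  0.018]
 [ 0.474 -0.292  0.145]
 [ 0.534 -0.214  0.215]]
line [ 0.8401182  -0.54240334  0.47837192 -0.33993328] ang -32.847393
ext [-0.23244872 -0.23154863  0.06917069  0.07011696]
top [-0.08940844  0.06790196] [0.2138388  0.21528118 0.21712107]
hood 391 428 135 156 [[0.558 0.246 0.266]
 [0.65  0.3   0.271]
 [0.687 0.376 0.275]]
((0.6240898966789246, 0.31060612201690674), (0.1301790177822113, 0.13909678161144257), 8.32874584197998)
side 1635 [[ 0.401 -0.386  0.021]
 [ 0.481 -0.32   0.178]
 [ 0.529 -0.014  0.213]]
line [ 0.5505227  -0.8348202   0.47079462 -0.30584615] ang -56.597122
ext [-0.07877058 -0.07798268  0.09566626  0.09576511]
top [-0.07510025  0.0949663 ] [0.21186918 0.21280457 0.21372439]
hood 282 361 90 125 [[0.45  0.221 0.262]
 [0.564 0.278 0.269]
 [0.681 0.377 0.273]]
((0.5659079551696777, 0.3037104308605194), (0.2352856546640396, 0.16542765498161316), 2.4692561626434326)
```

View pics/crop1.png

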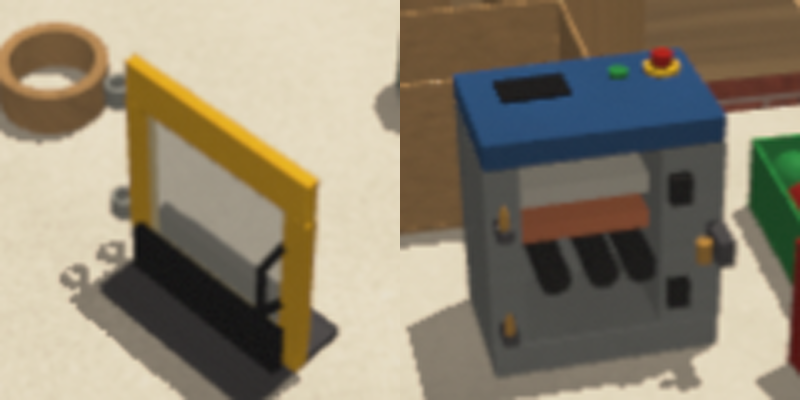

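Crop left: the door in the stand has its knuckles at the far-left edge (crop (115,90) and (122,203)) and its handle towards the camera near the free edge at (265,280), which confirms it's the right one. Crop right: the upper pin is at (503,220), the lower pin at (510,328), the stop pads at (680,190) and (678,290), and the roller at (705,248). Next I'll take closer wrist views of the pins and the door.

```bash
cat >> h.py <<'E'
def down(deg):  # tool pointing down, tool x axis at heading deg
    return (R.from_euler('z',deg,degrees=True)*R.from_quat([1,0,0,0])).as_quat()
E
python3 - <<'E'
from h import *
print(np.array(eyes.camera_model('wrist')['hand_eye']).round(3), eyes.camera_model('wrist')['mtx'][0])
for p,a in (((.48,-.31,.35),-56.6),((.48,-.31,.35),123.4),((.46,.10,.35),-87.5),((.46,.1,.35),92.5),((.46,.1,.35),2.5),((.46,.1,.35),-177.5),((.62,.15,.25),2.5),((.62,.15,.25),-87.5),((.62,.15,.25),92.5)):
    q=kinematics.ik(p,down(a)); print(p,a,None if q is None else np.round(q,2))
E
```

```text
[[ 0.001 -0.954 -0.299  0.078]
 [ 1.     0.001  0.001 -0.   ]
 [-0.001 -0.299  0.954 -0.138]
 [ 0.     0.     0.     1.   ]] [331.30377089   0.         314.15695136]
(0.48, -0.31, 0.35) -56.6 [-0.78  0.37  1.15 -0.    1.62  1.78]
(0.48, -0.31, 0.35) 123.4 [-0.78  0.37  1.15 -0.    1.62 -1.36]
(0.46, 0.1, 0.35) -87.5 None
(0.46, 0.1, 0.35) 92.5 [-0.04  0.14  1.45 -0.    1.55 -0.08]
(0.46, 0.1, 0.35) 2.5 [-0.04  0.14  1.45 -0.    1.55  1.49]
(0.46, 0.1, 0.35) -177.5 [-0.04  0.14  1.45 -0.    1.55 -1.65]
(0.62, 0.15, 0.25) 2.5 [ 0.05  0.57  1.11 -0.    1.46  1.58]
(0.62, 0.15, 0.25) -87.5 None
(0.62, 0.15, 0.25) 92.5 [ 0.05  0.57  1.11 -0.    1.46  0.01]
```

```bash
python3 - <<'E'
from h import *
arm.move_pose([.50,-.31,.40],down(123.4)); arm.pause(.2)
im,P=cloud('wrist'); save('w_door.png',im); np.savez('wd.npz',im=im,P=P)
arm.move_pose([.48,.06,.40],down(92.5)); arm.pause(.2)
im2,P2=cloud('wrist'); save('w_pin.png',im2); np.savez('wp.npz',im=im2,P=P2)
cv2.imwrite('pics/w2.png',np.vstack([im,im2])[:,:,::-1][::1,::1][:, :]) 
cv2.imwrite('pics/w2.png',np.hstack([cv2.resize(im,(400,250),interpolation=3),cv2.resize(im2,(400,250),interpolation=3)])[:,:,::-1])
print(telemetry.state()['t'],telemetry.state()['position'])
E
```

```text
3.375 [0.48019784 0.05952545 0.399887  ]
```

View pics/w2.png

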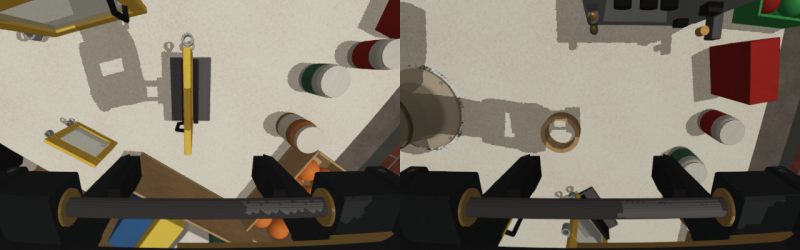

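Left: the door rail runs from (187,45) to (187,153), with the upper knuckle at (187,40). Right: the upper pin is at (593,18), just below the hood edge, and the roller is at (703,30).

```bash
python3 - <<'E'
from h import *
z=np.load('wd.npz'); im,P=z['im'],z['P']; hsv=cv2.cvtColor(im,cv2.COLOR_RGB2HSV)
y=cv2.inRange(hsv,(15,110,70),(34,255,255))>0; M=np.zeros_like(y); M[60:255,275:325]=1
g=y&M&(P[...,2]>.2)&(P[...,2]<.225); q=P[g]; print(len(q),np.percentile(q[:,2],[5,50,95]))
r=cv2.minAreaRect(q[:,:2].astype(np.float32)); print('door top rect',r)
# knuckle
k=(P[...,2]>.12)&(P[...,2]<.2)&(hsv[...,1]<60); M[:]=0; M[45:85,285:315]=1; k&=M; q=P[k]; print('kn',len(q), np.percentile(q,[5,50,95],axis=0).round(4) if len(q) else '')
z=np.load('wp.npz'); im,P=z['im'],z['P']; hsv=cv2.cvtColor(im,cv2.COLOR_RGB2HSV)
b=cv2.inRange(hsv,(10,90,60),(34,255,255)); 
n,l,s,c=cv2.connectedComponentsWithStats(b[:70]); 
for i in range(1,n):
    if s[i,4]>8: print(s[i],c[i].round(1),np.nanmedian(P[:70][l==i],0).round(4),np.nanmax(P[:70][l==i][:,2]).round(3))
save('pincrop.png',cv2.resize(im[0:80,280:520],(780,260),interpolation=3))
# front face line at heights .1-.25
f=(P[...,2]>.08)&(P[...,2]<.25)&(P[...,1]>.1)&(P[...,0]<.8)&(P[...,0]>.4); f[75:]=0
print('front',np.percentile(P[f],[1,50,99],axis=0).round(3))
# hood from side camera
z=np.load('side0.npz'); im,P=z['im'],z['P']; hsv=cv2.cvtColor(im,cv2.COLOR_RGB2HSV)
h=(cv2.inRange(hsv,(100,120,50),(125,255,255))>0)&(P[...,2]>.266)&(P[...,2]<.28)&(P[...,1]>.15); q=P[h]
for lo,hi in((.46,.5),(.5,.54),(.54,.58),(.58,.62),(.62,.66)):
    s=q[(q[:,0]>lo)&(q[:,0]<hi)]; print(lo,len(s),np.percentile(s[:,1],[1,3,97,99]).round(4))
for lo,hi in((.23,.26),(.26,.29),(.29,.32),(.32,.35)):
    s=q[(q[:,1]>lo)&(q[:,1]<hi)]; print(lo,len(s),np.percentile(s[:,0],[1,99]).round(4))
for x0,y0,x1,y1 in((286,120,304,143),(290,165,306,182),(348,140,362,156)):
    b=cv2.inRange(hsv[y0:y1,x0:x1],(10,90,60),(34,255,255))>0; Q=P[y0:y1,x0:x1][b]; print('brass',b.sum(),np.argwhere(b).mean(0)[::-1]+[x0,y0],np.nanmedian(Q,0).round(4),np.nanmin(Q,0).round(3),np.nanmax(Q,0).round(3))
E
```

```text
2108 [0.2106301  0.21236073 0.21364226]
door top rect ((0.4801744520664215, -0.30655616521835327), (0.012155748903751373, 0.17418120801448822), 33.31680679321289)
kn 256 [[ 0.4162 -0.231   0.1663]
 [ 0.4249 -0.2222  0.1769]
 [ 0.4338 -0.2133  0.1785]]
[303  18  11  16 131] [308.2  25.4] [0.4691 0.203  0.2087] 0.216
[306  41   8  10  64] [309.9  45.6] [0.4694 0.2038 0.0891] 0.096
[472  41  24  17 305] [483.8  49.3] [0.6617 0.2025 0.1507] 0.153
front [[0.456 0.186 0.084]
 [0.635 0.226 0.151]
 [0.794 0.256 0.224]]
0.46 245 [0.2198 0.2217 0.372  0.3748]
0.5 190 [0.2197 0.2235 0.3728 0.3759]
0.54 246 [0.225  0.2264 0.376  0.378 ]
0.58 235 [0.2251 0.2294 0.3738 0.3762]
0.62 200 [0.2263 0.2283 0.373  0.3784]
0.23 338 [0.453 0.683]
0.26 302 [0.4523 0.6808]
0.29 269 [0.4495 0.6811]
0.32 137 [0.4483 0.68  ]
brass 27 [297.96296296 139.74074074] [0.47   0.2021 0.1998] [0.463 0.194 0.157] [0.5   0.284 0.214]
brass 23 [297.43478261 172.47826087] [0.4684 0.1997 0.0766] [0.462 0.192 0.067] [0.472 0.223 0.093]
brass 43 [355.90697674 149.65116279] [0.6623 0.1951 0.1413] [0.656 0.187 0.129] [0.675 0.23  0.152]
```

View pics/pincrop.png

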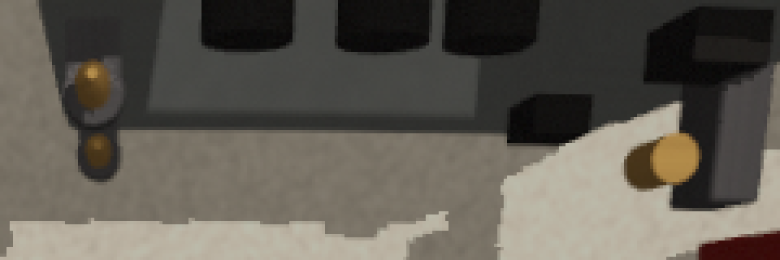

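```bash
python3 - <<'E'
from h import *
c=[.4802,-.3066]; o=down(123.3)
arm.move_pose([*c,.30],o); arm.move_straight([*c,.181],v=.12,force_limit=15)
f0=telemetry.state(); eoat.gripper_to(0.0); arm.pause(.2); s=telemetry.state(); print(s['grip_width'],s['finger_force'],s['position'],s['wrist_force'])
arm.move_straight([*c,.20],v=.05); s=telemetry.state(); print(s['wrist_force']-f0['wrist_force'],s['wrist_torque']-f0['wrist_torque'])
arm.move_straight([*c,.36],v=.15)
pin=np.array([.4692,.2042]); d=np.radians(-87.4); u=np.array([np.cos(d),np.sin(d)]); p=pin+.102*u
arm.move_pose([p[0],p[1]-.05,.36],down(92.6)); arm.move_straight([p[0],p[1]-.05,.262],v=.1); arm.pause(.3)
s=telemetry.state(); print(s['t'],s['grip_width'],s['position'],s['wrist_force']-f0['wrist_force'],s['wrist_torque']-f0['wrist_torque'])
im,P=cloud('wrist'); np.savez('wh.npz',im=im,P=P)
im2,P2=cloud('side'); np.savez('sh.npz',im=im2,P=P2)
cv2.imwrite('pics/hover.png',np.hstack([cv2.resize(im[:250,160:480],(480,375),interpolation=3),cv2.resize(im2[80:260,240:400],(320,375),interpolation=3)])[:,:,::-1])
E
```

```text
0.011802078335638216 29.991988374385983 [ 0.48014237 -0.30665018  0.18099278] [-0.50587346  0.01023667  0.31700261]
[ 0.64139927  1.15512601 -4.29841982] [ 0.02303868  0.07224101 -0.04903014]
11.8 0.011604175817662135 [0.47388281 0.05231045 0.26220193] [ 0.65416539  0.99533231 -3.04097736] [-0.01316461 -0.00662598 -0.05009111]
```

View pics/hover.png

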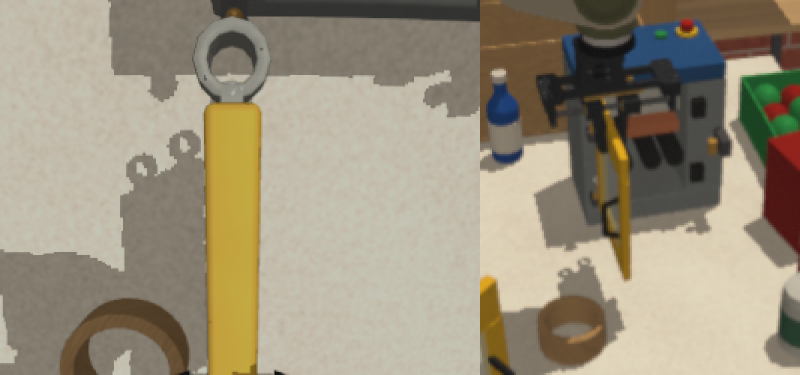

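The hover crop shows the upper knuckle ring at (232,55) with the pin tip just ahead at (234,12), so they're aligned laterally to within about 1 mm, and the door hangs straight. The side crop shows the door upright, clear of the brackets. Now I'll refine numerically.

```bash
python3 - <<'E'
from h import *
def ray(pose_p,pose_o,px,z):
    m=eyes.camera_model('wrist'); H=np.array(m['hand_eye']); Rt=R.from_quat(pose_o).as_matrix()
    n=cv2.undistortPoints(np.array([[px]],float),m['mtx'],np.array(m['D']))[0,0]
    dvec=Rt@H[:3,:3]@np.array([*n,1]); o=Rt@H[:3,3]+pose_p; return o+dvec*(z-o[2])/dvec[2]
pp=np.array([.4802,.05953,.3999]); po=down(92.5)
for px,z in(((308.2,19.),.2135),((308.2,33.5),.192),((309.9,41.5),.0935),((309.,28),.190)): print(px,z,ray(pp,po,px,z).round(4))
z=np.load('wh.npz'); im,P=z['im'],z['P']; hsv=cv2.cvtColor(im,cv2.COLOR_RGB2HSV); st=telemetry.state()
b=cv2.inRange(hsv[:20,290:345],(10,90,60),(34,255,255))>0; a=np.argwhere(b); print('pin px',len(a),a.mean(0)[::-1]+[290,0],a.min(0),a.max(0),np.nanmedian(P[:20,290:345][b],0).round(4))
k=(hsv[...,1]<70)&(P[...,2]>.235)&(P[...,2]<.27); k[:8]=0;k[75:]=0;k[:,:280]=0;k[:,350:]=0
q=P[k]; zt=np.percentile(q[:,2],95); q=q[q[:,2]>zt-.004]; r=cv2.minEnclosingCircle(q[:,:2].astype(np.float32)); print('ring',len(q),zt,r,np.percentile(q[:,:2],[1,50,99],axis=0).round(4))
g=(cv2.inRange(hsv,(15,110,70),(34,255,255))>0)&(P[...,2]>.27)&(P[...,2]<.31); g[260:]=0; q=P[g]; q=q[np.abs(q[:,0]-.474)<.02]
r=cv2.minAreaRect(q[:,:2].astype(np.float32)); print(len(q),r,np.percentile(q[:,1],[1,99]))
t=q[q[:,2]>.285]; print('tilt dz/dx,dz/dy',np.linalg.lstsq(np.c_[t[:,:2],np.ones(len(t))],t[:,2],rcond=None)[0],np.median(t[:,2]))
z=np.load('sh.npz')
E
```

```text
(308.2, 19.0) 0.2135 [0.4689 0.2078 0.2135]
(308.2, 33.5) 0.192 [0.4689 0.1997 0.192 ]
(309.9, 41.5) 0.0935 [0.469  0.2082 0.0935]
(309.0, 28) 0.19 [0.4694 0.205  0.19  ]
pin px 61 [315.98360656   8.09836066] [ 5 20] [11 31] [0.4691 0.2058 0.091 ]
ring 1438 0.25955765675629267 ((0.4696284532546997, 0.15377043187618256), 0.010791707783937454) [[0.4601 0.1438]
 [0.4696 0.1545]
 [0.4793 0.1638]]
6690 ((0.4718824625015259, 0.10804575681686401), (0.011845317669212818, 0.06474590301513672), 2.7782537937164307) [0.07705099 0.13966388]
tilt dz/dx,dz/dy [ 0.01762502 -0.00297128  0.28554463] 0.2935682029103385
```

```bash
python3 - <<'E'
from h import *
s=telemetry.state(); p=np.array(s['position'])+[-.0006,.0522,0]
arm.move_straight(p,v=.06,force_limit=12); arm.pause(.2)
print(telemetry.state()['position'],telemetry.state()['wrist_force'])
im,P=cloud('wrist'); im2,_=cloud('side')
cv2.imwrite('pics/over.png',np.hstack([cv2.resize(im[:160,240:400],(400,400),interpolation=3),cv2.resize(im2[80:200,260:380],(400,400),interpolation=3)])[:,:,::-1])
z0=p[2]
for tgt in (.020,.034,.0475):
    p[2]=z0-tgt
    hit=arm.move_straight(p,v=.025,force_limit=8); s=telemetry.state(); print(tgt,hit,(z0-s['position'][2]).round(4),s['position'].round(4),s['wrist_force'].round(2),s['wrist_torque'].round(2),s['grip_width'])
    if hit: break
print(s['t'])
E
```

```text
[0.47329402 0.10428009 0.26210183] [ 0.32758679  1.05785687 -4.25890619]
0.02 False 0.0199 [0.4733 0.1045 0.2423] [-0.47  0.38 -3.93] [-0.05 -0.11 -0.03] 0.011401703367861168
0.034 False 0.0339 [0.4733 0.1045 0.2282] [-0.12  0.29 -4.7 ] [-0.02 -0.06 -0.04] 0.011452704264074997
0.0475 False 0.0474 [0.4733 0.1045 0.2147] [ 0.16 -0.57 -5.02] [ 0.02 -0.11 -0.04] 0.011633997086210119
15.5667
```

View pics/over.png

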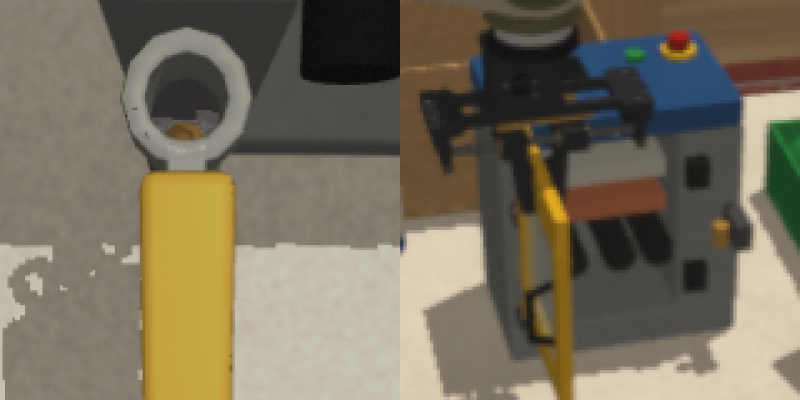

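The picture shows the brass pin tip inside the ring's bore at (185,130), and the side view shows the door upright at the hinge end. Lowering was free of contact, so I'll finish seating, release and check.

```bash
python3 - <<'E'
from h import *
p=np.array([.4733,.1045,.2147-.008])
hit=arm.move_straight(p,v=.015,force_limit=4); s=telemetry.state(); print(hit,s['position'].round(4),s['wrist_force'].round(2),s['wrist_torque'].round(2))
eoat.gripper_to(.05); arm.pause(.3)
s=telemetry.state(); print(s['position'].round(4),s['wrist_force'].round(2))
arm.move_straight([p[0],p[1],.36],v=.15); arm.pause(.2)
im,P=cloud('wrist'); hsv=cv2.cvtColor(im,cv2.COLOR_RGB2HSV)
g=(cv2.inRange(hsv,(15,110,70),(34,255,255))>0)&(P[...,2]>.235)&(P[...,2]<.26)&(abs(P[...,0]-.474)<.06); q=P[g]
print(len(q),cv2.minAreaRect(q[:,:2].astype(np.float32)),np.percentile(q[:,2],[5,50,95]))
im2,_=cloud('side')
cv2.imwrite('pics/seat.png',np.hstack([cv2.resize(im[:200,200:440],(480,400),interpolation=3),cv2.resize(im2[80:230,260:380],(320,400),interpolation=3)])[:,:,::-1]); print(telemetry.state()['t'])
E
```

```text
True [0.4735 0.1041 0.2134] [ 0.25 -3.24  4.09] [-0.28 -0.12  0.02]
[0.4728 0.1044 0.2125] [-0.01  0.41  0.13]
2887 ((0.4743947386741638, 0.10076360404491425), (0.011822477914392948, 0.1749723106622696), 2.760852813720703) [0.24046145 0.24312055 0.24517026]
18.275
```

View pics/seat.png

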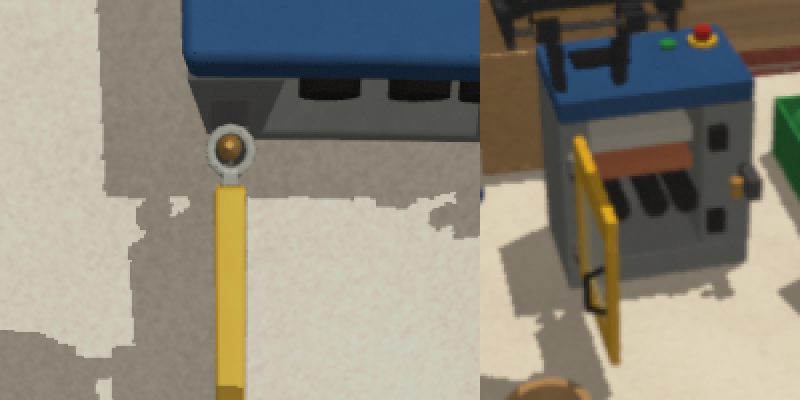

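The pin stands inside the ring, the knuckle is seated (the rail top reads 0.243–0.245), and the door stands square with the handle to the left. Now I'll push it shut along the arc.

```bash
python3 - <<'E'
from h import *
yaw=np.radians(2.6); pin=np.array([.469,.2055]); r=.15; z=.232
def fp(th,gap=0):
    t=np.radians(th); h=17.5e-3*abs(np.sin(t))+9e-3*abs(np.cos(t))
    v=r*np.array([np.cos(t),np.sin(t)])-(.006+h+gap)*np.array([-np.sin(t),np.cos(t)])
    c,s=np.cos(yaw),np.sin(yaw); return [*(pin+np.array([[c,-s],[s,c]])@v),z]
eoat.gripper_to(0.0)
a=fp(-90,.03); arm.move_straight([a[0],a[1],.33],v=.2); arm.move_straight(a,v=.15,force_limit=10)
for th in list(range(-90,-5,10))+[-5,0]:
    hit=arm.move_straight(fp(th),v=.08,force_limit=12); s=telemetry.state(); print(th,hit,s['position'].round(4),s['wrist_force'].round(1))
    if hit: break
if not hit:
    hit=arm.move_straight(fp(0,-.006),v=.03,force_limit=10); s=telemetry.state(); print('end',hit,s['position'].round(4),s['wrist_force'].round(1))
print(s['t'])
E
```

```text
-90 False [0.4522 0.0546 0.2321] [-0.3 -0.   0.5]
-80 False [0.4772 0.0537 0.2318] [ 0.3 -0.   1.2]
-70 False [0.5028 0.0573 0.2319] [-0.1 -1.1  0.3]
-60 False [0.5279 0.0653 0.2319] [-0.1  0.5  0.3]
-50 False [0.5516 0.078  0.2319] [-0.2  0.2 -0.3]
-40 False [0.5732 0.0951 0.2319] [-0.8 -0.1  0.1]
-30 False [0.5916 0.1163 0.2319] [ 0.2 -0.   0.2]
-20 False [0.6059 0.1411 0.2319] [-0.2 -0.2  0.2]
-10 False [0.6154 0.1686 0.2318] [-1.   0.1  0. ]
-5 False [0.6182 0.1832 0.2319] [-0.1  0.6 -0.9]
0 True [0.6195 0.1947 0.232 ] [-1.5 -5.4  4. ]
25.4583
```

```bash
python3 - <<'E'
from h import *
p=np.array(telemetry.state()['position'])
hit=arm.move_straight(p+[-.0004,.008,0],v=.02,force_limit=12); s=telemetry.state(); print(hit,s['position'].round(4),s['wrist_force'].round(1))
arm.move_straight([p[0],p[1]-.06,p[2]],v=.1); arm.move_straight([p[0]-.06,p[1]-.1,.36],v=.2); arm.pause(.2)
im,P=cloud('wrist'); hsv=cv2.cvtColor(im,cv2.COLOR_RGB2HSV)
g=(cv2.inRange(hsv,(15,110,70),(34,255,255))>0)&(P[...,2]>.235)&(P[...,2]<.255)&(P[...,1]>.12)&(P[...,0]>.4)&(P[...,0]<.7)
print(g.sum(),cv2.minAreaRect(P[g][:,:2].astype(np.float32)))
im2,_=cloud('side'); print(telemetry.state()['t'])
cv2.imwrite('pics/shut.png',np.hstack([cv2.resize(im[:200,160:480],(480,300),interpolation=3),cv2.resize(im2[80:200,260:388],(320,300),interpolation=3)])[:,:,::-1])
E
```

```text
True [0.6195 0.1946 0.2317] [-0.1 -2.8  1.3]
4659 ((0.5733219981193542, 0.20993363857269287), (0.17585308849811554, 0.01285492442548275), 2.189551830291748)
27.6333
```

View pics/shut.png

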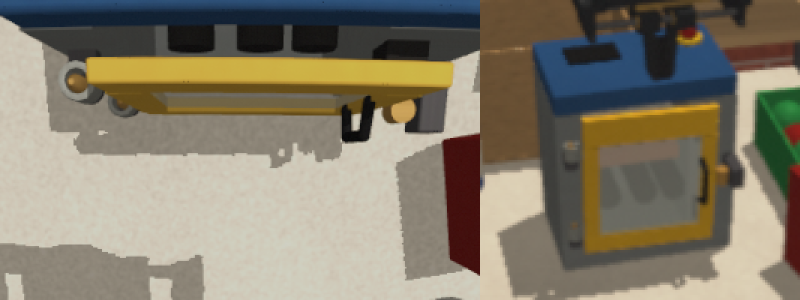

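The door is shut. Its rail is parallel to the front (2.2° against about 2.5° for the sealer), it's on the rigid stop, and the brass roller at (403,110) sits outside the outer face, so it has snapped over. The goods look untouched and the arm is clear.

```bash
python3 -c "
from h import *
print(workorder.job_done())"
```

```text
the job is handed in; nothing more can be done
None
```

The middle-sized guard door is hung on both hinge pins, fully seated and shut past its roller catch; the goods look undisturbed in the camera views, and I handed the job in at about 28 s, with no verdict returned.

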